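Check a ground glass neck with its taper plug

ROBOT

A 7-joint arm with a two-finger parallel gripper is mounted at the origin on the work surface. World frame = base frame: x ahead of the robot, y to its left, z up, the work surface at z = 0. Lengths are in m, angles in rad, forces in N, time in s.
With the tool pointing down it reaches from about 0.4 to 0.85 m from the base axis. Payload 4.5 kg.
Tool frame: the origin (TCP) lies at the very end of the fingers, on their centre line; the grasp point (between the pads) lies 19 mm behind it (tcp_to_grasp is the z of the grasp point in the tool frame, in m); z points along the fingers, y is the line along which they close (so a half turn about z gives the same grasp; the last joint's range is limited). The gripper opens to 88 mm and grips with 3 to 60 N. Pads are 18 mm wide; open, the fingers measure 123 mm over their backs; the gripper's body (75 mm by 187 mm) begins 45 mm behind the grasp point.
Start: joints at [1.266, 0.689, -0.195, 1.565, 0.157, 0.902, -0.215], TCP at [0.208, -0.589, 0.239] pointing down, gripper open.
Joint ranges: [-3.01, 3.01], [-0.46, 2.08], [-1.47, 1.51], [0.13, 2.56], [-1, 4.14], [0.04, 2.09], [-2.66, 2.66]. Speed limits (rad/s): [2.57, 2.57, 3.14, 3.14, 3.14, 3.14, 3.14].

INTERFACE

Orientations are given as a unit quaternion [x, y, z, w].
In Python, from plant import * gives the robot as it stands. The module is installed in compiled form; this text tells all that it offers.
- The arm moves only by the shell command python3 -m jog 'ROWS' [OPENING] [FORCE]. ROWS is JSON, a list that holds one entry, the list of rows, each a list of 6 numbers: the shift along the tool's x, y, z in m, then the turn, a rotation vector about the tool's x, y, z in rad. In form: [[[dx, dy, dz, ax, ay, az], ...]]. A call has 1 to 12 rows; each row shifts and turns the commanded pose from where the row before left it, along the tool's axes as they then stand; what a row does not reach is not made up. A row lasts 1/8 s, in which the tool goes at most 62.5 mm and 10.7 degrees, less where a joint would pass 70% of its speed; a pose out of reach is approached as far as the arm can. A call with a gripper value outside its range is refused whole. OPENING is the finger opening in m, from 0 to 0.0881, set as the call begins (- or left out, the last holds). The fingers move at their own pace and stop on an object; FORCE is the grip in N (left out, the last holds). Time passes only in rows, so rows that do not move let the fingers close. It gives the time, the measured TCP pose, the force, the opening and the grip force at its end, in the units of the state.
- get_state(): the state, without advancing time (a new reading comes with each control period).
- snapshot(name): name is "side" or "top" or "wrist"; returns a dict with "frame" (480x640x3 uint8, red, green, blue), "mtx" (3x3 intrinsics, pixels), "D" ([k1, k2, p1, p2, k3] as OpenCV has them; the pictures are not rectified), "xyz" and "orientation" of the camera in the world; the wrist camera has in their place "mount" (4x4, takes a point from camera to tool coordinates, whose origin is the TCP and whose axes are the flange's). Camera axes: x right, y down, z forward; pixel columns grow to the right and rows downward; lengths in m; the calibration is good to about 2 mm. A picture is of the moment at which its call begins: read the wrist's pose just before it. There is no depth.
- finish_job(): hands the job in; it is judged then, once.
The state is a dict: "clock": time; "q": joint angles; "qd": joint speeds; "joint_torque": joint torques, N m; "tool_pos": TCP position; "eef_rot": TCP orientation; "contact_force": force on the tool from outside, world axes, zero at the start; "moment": the same for the moment, N m; "opening": opening from 0.0 (shut) to 1.0 (fully open); "finger_force": force on a finger pad.
Only numpy, scipy, OpenCV 4.12 (cv2) and the standard library are available. Lean on these libraries where they do the work, as an engineer would, in place of code of your own. Each camera call takes 0.05 s, during which the arm holds its last target. There are 200 camera calls.

TASK

Lift the large black graphite plug out of its wooden stand and seat it in the glass neck whose bore matches it, pressing it home until the sprung orange collar gives by about 3 mm (some 12 N), never to the bottom of its springs. Then check that it rocks free: ease it up about a centimetre, tip it about 8 degrees out of line while its nose is still well inside the neck, and set it back fully home, in line with the neck, and let go. Leave the small plug and the glass cylinders where they stand.

Things in the scene. Friction and masses are not known exactly. Their poses are not given: they have to be found in the camera images.
- plug_large: large plug: black graphite cone, nose down, pale round wooden handle on top; 180 to 260 g. Origin: middle of the flat nose; z along its axis to the handle. Cone 22 mm across at the nose, growing evenly to 44 mm at z = 44 mm (flat shoulder). Handle 26 mm across from z = 44 to 100 mm (top). Stands free on its nose in its stand, within 5 degrees of upright
- plug_large_grip (a point): point on the axis of the large plug's handle at z = 75 mm of the plug (31 mm above the cone's shoulder), where it is best gripped by the sides; axes as the plug's
- rest_large: the large plug's fixed wooden stand: disc 72 mm across and 10 mm high (the plug's nose stands on it) with a loose collar 49 mm across, top 30 mm above the table; origin under its centre
- cradle_large_axis (a point): where the axis of the large (matching) glass neck meets its clamp's hinge, 110 mm above the table, in a fixed aluminium ring 68 mm across, z = -16 to 2 mm. z: up the neck's axis to its mouth; y: along the hinge. The glass was pushed into its collar by hand: its rim stands 22 to 38 mm above this point along z (unloaded), not measured, to be seen or felt; it does not slip in the collar
- neck_large (a point): same point and axes, for the glass: 54 mm outside, clear, frosted rim. Bore 42 mm across at the rim, narrowing evenly to 24 mm at 36 mm below it (the plug's taper), open below. Home: plug in line with the neck, nose about 40 mm (38 to 42) below the rim, shoulder 4 mm above the rim
- cradle_large_base: foot of the large neck's clamp: blue plate 110 by 120 by 14 mm fixed to the table; origin under its centre, yaw within 0.35 rad. Two uprights 30 mm along x, at y = +-41 to 51 mm, to 124 mm above the table, with steel bosses out to y = +-59 mm, to 120 mm
- cradle_large (a joint): tilt of the large neck in its clamp, rad: 0 is upright, more leans its mouth towards the foot's own -x (the robot's side); starts between 0.15 and 0.42 and stays there, being stiff
- plug_small: the small plug: a black graphite cone (12 mm at the nose to 30 mm over 36 mm) with a red handle 20 mm in diameter, 90 mm high in all, in a like wooden stand; origin at its nose, z up. To be left alone
- cradle_small_axis (a point): the other clamp, with a glass neck too small for the large plug (bore 28 mm at the rim, 40 mm outside); same foot, same meaning of origin and axes
- glass0: clear glass cylinder standing on the white board, 68 mm across, 110 mm high; origin under its centre
- glass1: clear glass cylinder standing on the white board, 72 mm across, 120 mm high; origin under its centre
- glass2: clear glass cylinder standing on the white board, 64 mm across, 100 mm high; origin under its centre
- collar_large (a joint): how far the orange collar (66 mm across, z = 10 to 18 mm unloaded), and the large glass with it, is pushed down along the neck's axis, m. 0 unloaded; stays 0 under the plug's weight; it starts to give at about 4.5 N pressed along the axis (plug held in the hand) and gives 1 mm more per 2.5 N; bottoms at 8 mm; springs back
Things that resemble listed ones, but are neither listed nor needed, are in the scene too. Leave any blue or green look-alike of the plug_large alone.

How it is judged:
By the outcome, as a careful person would: the job done as asked, in the order asked, and still so for the second after the job is handed in, with the robot touching nothing.
It also fails if it takes over 67 s, if anything falls off the work surface, if the arm or the gripper's body presses on something with over 40 N, if the wrist force passes 120 N, or if a joint passes its speed limit or range.

## Working session

There is one attempt and no reset: what is moved stays moved. The work goes in short steps, Python scripts to look and compute and a shell command to move; the robot and the scene stay as the last step left them, time stands still between calls to the robot, and variables do not carry over. Pictures are saved under pics/ and viewed, at most 10 in all, crops included, and the job is handed in when it is done.

```bash
mkdir -p pics
python3 - <<'E'
from plant import *
import cv2,numpy as np
s=get_state();print({k:np.round(v,3).tolist() for k,v in s.items()})
for n in ["side","top","wrist"]:
    d=snapshot(n);cv2.imwrite(f"pics/{n}0.png",d["frame"][:,:,::-1])
    print(n,{k:np.round(v,4).tolist() for k,v in d.items() if k!="frame"})
E
```

```text
{'clock': 0.0, 'q': [1.266, 0.69, -0.195, 1.566, 0.157, 0.902, -0.215], 'qd': [-0.001, 0.0, 0.0, -0.002, 0.0, -0.001, 0.001], 'joint_torque': [-0.001, -52.756, -1.268, -15.342, -0.053, 0.007, 0.0], 'tool_pos': [0.207, -0.589, 0.238], 'eef_rot': [0.986, 0.169, -0.0, -0.001], 'contact_force': [0.255, -0.268, 0.691], 'moment': [-0.014, -0.059, -0.069], 'finger_force': 0.0, 'opening': 0.999}
side {'mtx': [[523.8721, 0.0, 313.9939], [0.0, 523.8721, 241.999], [0.0, 0.0, 1.0]], 'D': [0.0182, 0.0, 0.0, 0.0, 0.0], 'xyz': [0.5194, 0.7296, 0.7384], 'orientation': [-0.0254, 0.9045, -0.4254, 0.0178]}
top {'mtx': [[528.8649, 0.0, 320.8472], [0.0, 528.8649, 235.9734], [0.0, 0.0, 1.0]], 'D': [0.0192, 0.0, 0.0, 0.0, 0.0], 'xyz': [0.4584, -0.0479, 1.1756], 'orientation': [-0.7047, 0.7066, -0.0365, 0.053]}
wrist {'mtx': [[396.5192, 0.0, 321.693], [0.0, 396.5192, 244.4348], [0.0, 0.0, 1.0]], 'D': [-0.0782, 0.0, 0.0, 0.0, 0.0], 'mount': [[0.0009, -0.9633, -0.2684, 0.068], [1.0, 0.0007, 0.0007, -0.0005], [-0.0005, -0.2684, 0.9633, -0.1456], [0.0, 0.0, 0.0, 1.0]]}
```

View pics/side0.png

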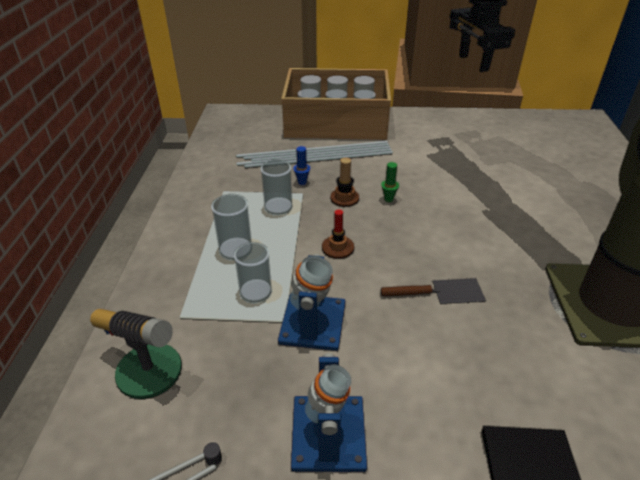

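View pics/top0.png

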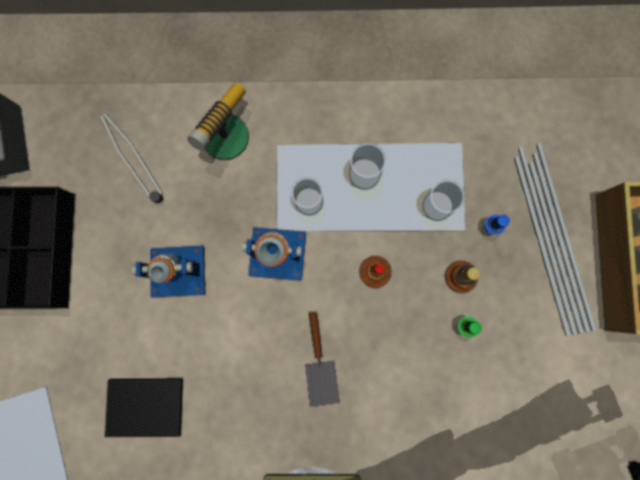

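The side view has the large plug (pale handle) at (345,165), the red small plug at (338,220), and the large neck at (313,270). The top view has the plug handle at (472,273) and the large neck at (271,250). Next I'll measure from masks and crops.

```bash
cat > h.py <<'E'
from plant import *
import cv2,numpy as np
from scipy.spatial.transform import Rotation as R
def cam(n,name=None):
    s=get_state();d=snapshot(n);f=d["frame"]
    if name: cv2.imwrite(f"pics/{name}.png",f[:,:,::-1])
    if n=="wrist":
        T=np.eye(4);T[:3,:3]=R.from_quat(s["eef_rot"]).as_matrix();T[:3,3]=s["tool_pos"];T=T@np.array(d["mount"])
        Rm,t=T[:3,:3],T[:3,3]
    else: Rm,t=R.from_quat(d["orientation"]).as_matrix(),np.array(d["xyz"])
    return dict(f=f,K=np.array(d["mtx"],float),D=np.array(d["D"],float),R=Rm,t=t)
def ray(c,p):
    u=cv2.undistortPoints(np.array(p,float).reshape(-1,1,2),c["K"],c["D"]).reshape(-1,2)
    return np.c_[u,np.ones(len(u))]@c["R"].T
def plane(c,p,z):
    d=ray(c,p);return c["t"]+d*((z-c["t"][2])/d[:,2])[:,None]
def tri(cs,ps):
    A=0;b=0
    for c,p in zip(cs,ps):
        d=ray(c,[p])[0];d/=np.linalg.norm(d);M=np.eye(3)-np.outer(d,d);A=A+M;b=b+M@c["t"]
    return np.linalg.solve(A,b)
def proj(c,X):
    return cv2.projectPoints(np.array(X,float).reshape(-1,1,3),cv2.Rodrigues(c["R"].T)[0],-c["R"].T@c["t"],c["K"],c["D"])[0].reshape(-1,2)
E
python3 - <<'E'
from h import *
s=cam("side");t=cam("top")
o=np.zeros((600,800,3),np.uint8)
for i,(c,x,y,w) in enumerate([(s,320,150,53),(t,447,252,53),(s,270,245,86),(t,230,218,86)]):
    h=w*3//4; k=c["f"][y:y+h,x:x+w,::-1]
    o[(i//2)*300:(i//2)*300+300,(i%2)*400:(i%2)*400+400]=cv2.resize(k,(400,300),interpolation=cv2.INTER_CUBIC)
cv2.imwrite("pics/crop.png",o)
# blue plate
hsv=cv2.cvtColor(t["f"],cv2.COLOR_RGB2HSV)
m=cv2.inRange(hsv,(100,120,40),(125,255,255));m[:, :225]=0;m[:, 330:]=0
cs=max(cv2.findContours(m,0,2)[0],key=cv2.contourArea)
print("rect px",cv2.minAreaRect(cs)); b=cv2.boxPoints(cv2.minAreaRect(cs));q=plane(t,b,.014);print(q.round(4),q.mean(0))
print("brown/plug rough",plane(t,[(472,273)],.11),tri([s,t],[(345,162),(472,273)]),tri([s,t],[(314,268),(270,249)]))
E
```

```text
rect px ((274.5675354003906, 253.2232666015625), (56.872337341308594, 47.473026275634766), 4.969740867614746)
[[0.5217 0.148  0.014 ]
 [0.6269 0.1406 0.014 ]
 [0.6152 0.0144 0.014 ]
 [0.5106 0.0231 0.014 ]] [0.56860593 0.08152874 0.014     ]
brown/plug rough [[ 0.5182391  -0.32495992  0.11      ]] [ 0.51857153 -0.325877    0.10650302] [0.56524443 0.07656968 0.13965724]
```

View pics/crop.png

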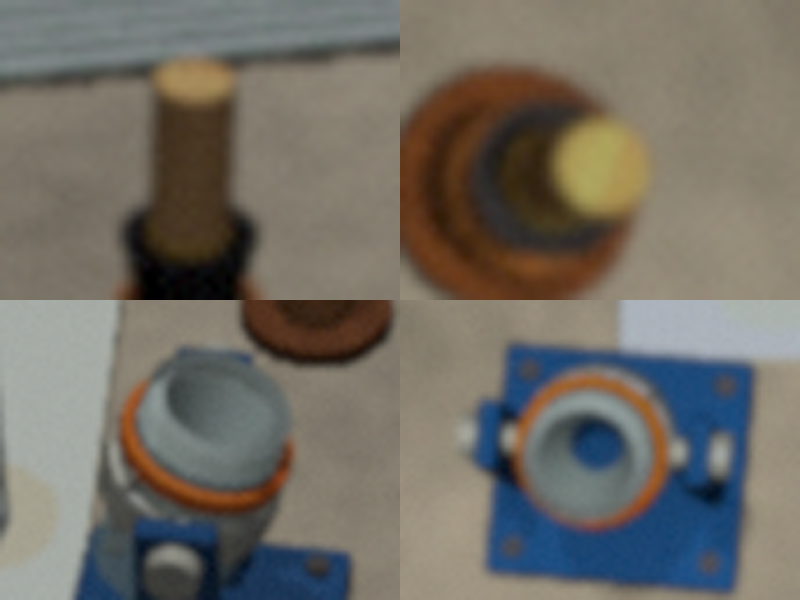

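The crops show the handle top at side (346,161) and top (474,274). The neck rim centre in the top view is near (271,254), and its mouth leans toward the robot. I'll move over the plug and look with the wrist camera.

```bash
python3 -m jog '[[[0.0475,-0.018,0.004,0,0,0],[0.0475,-0.018,0.004,0,0,0],[0.0475,-0.018,0.004,0,0,0],[0.0475,-0.018,0.004,0,0,0],[0.0475,-0.018,0.004,0,0,0],[0.0475,-0.018,0.004,0,0,0],[0.0475,-0.018,0.004,0,0,0],[0.0475,-0.018,0.004,0,0,0],[0,0,0,0,0,0.143],[0,0,0,0,0,0.143],[0,0,0,0,0,0.143],[0,0,0,0,0,0]]]' 0.088
python3 - <<'E'
from h import *
s=cam("side");t=cam("top");w=cam("wrist","w1")
H=tri([s,t],[(345.7,160.9),(473.8,274.3)]);print("H",H, "shoulder top-plane",plane(t,[(465.5,275.6)],.054))
print("plate",plane(t,[(253.7,227.7),(305.7,232.4),(301.6,280.4),(249.4,275.6)],.014))
print("proj wrist H",proj(w,H),get_state()["tool_pos"],get_state()["clock"])
E
```

```text
clock: 1.75
tool_pos: [0.5183, -0.3272, 0.2066]
eef_rot: [0.999, -0.044, -0.0, 0.0]
contact_force: [-0.0, 0.4, 1.2]
opening: 0.998
finger_force: 0.0
H [ 0.51647138 -0.32912193  0.10748866] shoulder top-plane [[ 0.51595041 -0.3257815   0.054     ]]
plate [[0.62547788 0.12853839 0.014     ]
 [0.61441748 0.01271192 0.014     ]
 [0.50826335 0.02145711 0.014     ]
 [0.51908529 0.13643195 0.014     ]]
proj wrist H [[324.76973395 246.46328525]] [ 0.51824694 -0.3272938   0.20666828] 1.9
```

View pics/w1.png

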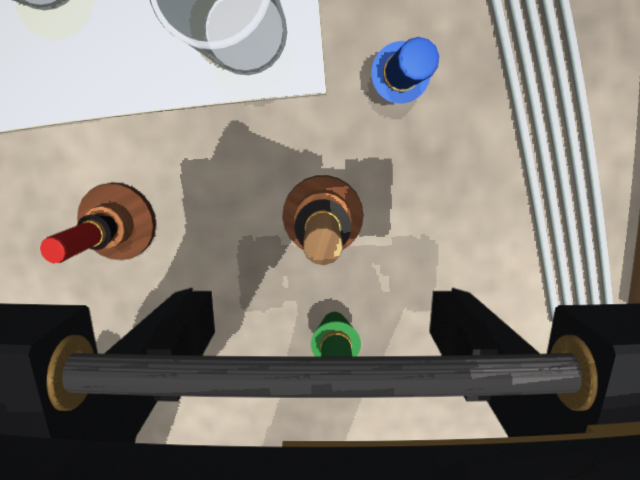

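The wrist view has the handle top at (323,246), the stand disc centred near (323,214), and the red plug clear to the left. I'll zoom in to get the tilt.

Run:
```python
from h import *
w=cam("wrist")
k=w["f"][160:280,263:383,::-1];cv2.imwrite("pics/c2.png",cv2.resize(k,(600,600),interpolation=cv2.INTER_CUBIC))
```

```text
(no output)
```

View pics/c2.png

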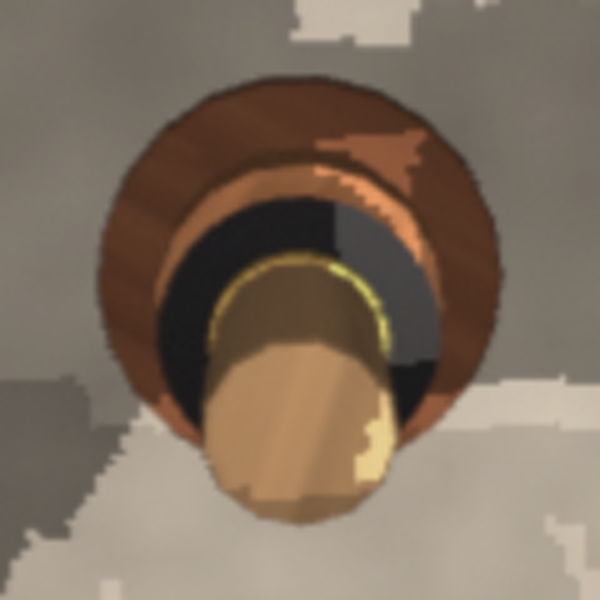

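The crop gives the handle top centre at wrist pixel (323.3,246.4), the shoulder centre at (323.0,227.4), and the disc centre at (323,214.2).

Run:
```python
from h import *
w=cam("wrist");s=get_state()
a=plane(w,[(323.3,246.4)],.11)[0];b=plane(w,[(323,227.4)],.054)[0];d=plane(w,[(323,214.2)],.01)[0]
print(a,b,d,"tilt deg",np.degrees((a-b)[:2]/.056))
Rt=R.from_quat(s["eef_rot"]).as_matrix()
g=b+(a-b)*31/56; ax=(a-b)/np.linalg.norm(a-b)
tcp=g-.019*ax
print("grip",g,"tcp tgt",tcp,"delta tool",Rt.T@(tcp-s["tool_pos"]),"axis in tool",Rt.T@ax)
```

```text
[ 0.5172886  -0.32836821  0.11      ] [ 0.51664847 -0.32832801  0.054     ] [ 0.51828726 -0.32863347  0.01      ] tilt deg [ 0.65493906 -0.0411281 ]
grip [ 0.51700282 -0.32835026  0.085     ] tcp tgt [ 0.51678565 -0.32833662  0.06600125] delta tool [-0.00136431  0.0010455   0.14071421] axis in tool [ 1.15179970e-02 -4.25902151e-04 -9.99933575e-01]
```

```bash
python3 -m jog '[[[-0.0014,0.001,0.04,0,0,0],[0,0,0.04,0,0,0],[0,0,0.03,0,0,0],[0,0,0.02,0,0,0],[0,0,0.0105,0,0,0],[0,0,0,0,0,0]]]'
python3 -m jog '[[[0,0,0,0,0,0],[0,0,0,0,0,0],[0,0,0,0,0,0],[0,0,0,0,0,0],[0,0,0,0,0,0],[0,0,0,0,0,0]]]' 0.0 40
```

```text
clock: 2.75
tool_pos: [0.5166, -0.3282, 0.0659]
eef_rot: [0.999, -0.045, -0.0, -0.0]
contact_force: [-0.4, 0.3, 0.1]
opening: 0.999
finger_force: 0.0
clock: 3.5
tool_pos: [0.5168, -0.3283, 0.0662]
eef_rot: [0.999, -0.045, 0.0, 0.0]
contact_force: [-0.1, -0.3, 0.5]
opening: 0.343
finger_force: 0.0
```

```bash
python3 -m jog '[[[0,0,0,0,0,0],[0,0,0,0,0,0],[0,0,0,0,0,0]]]'
python3 -m jog '[[[0,0,-0.005,0,0,0],[0,0,-0.02,0,0,0],[0,0,-0.03,0,0,0],[0,0,-0.05,0,0,0],[0,0,-0.05,0,0,0],[0,0,-0.045,0,0,0],[0,0,0,0,0,0]]]'
```

```text
clock: 3.88
tool_pos: [0.5168, -0.3282, 0.0662]
eef_rot: [0.999, -0.045, -0.0, -0.0]
contact_force: [-0.1, -0.3, -0.5]
opening: 0.288
finger_force: 40.0
clock: 4.75
tool_pos: [0.5188, -0.3296, 0.2715]
eef_rot: [0.999, -0.045, 0.004, 0.002]
contact_force: [0.4, -0.3, -3.7]
opening: 0.289
finger_force: 40.0
```

```bash
python3 -m jog '[[[-0.005,-0.02,0,0,0,0],[-0.013,-0.045,0,0,0,0],[-0.013,-0.05,0,0,0,0],[-0.013,-0.055,0,0,0,0],[-0.013,-0.055,0,0,0,0],[-0.013,-0.055,0,0,0,0],[-0.013,-0.05,0,0,0,0],[-0.013,-0.045,0,0,0,0],[-0.006,-0.02,0,0,0,0],[0,0,0,0,0,0],[0,0,0,0,0,0]]]'
python3 - <<'E'
from h import *
s=get_state();print(s["clock"],s["contact_force"],s["moment"])
w=cam("wrist","w3");t=cam("top","t3");d=cam("side","s3")
cv2.imwrite("pics/w3c.png",cv2.resize(w["f"][0:300,160:560,::-1],(800,600),interpolation=cv2.INTER_CUBIC))
E
```

```text
clock: 6.12
tool_pos: [0.4505, 0.0729, 0.2659]
eef_rot: [0.999, -0.046, -0.0, 0.001]
contact_force: [-0.2, 0.1, -3.2]
opening: 0.283
finger_force: 40.0
6.125 [-0.17304516  0.10698413 -3.23983903] [0.02228354 0.0002806  0.05415534]
```

View pics/w3c.png

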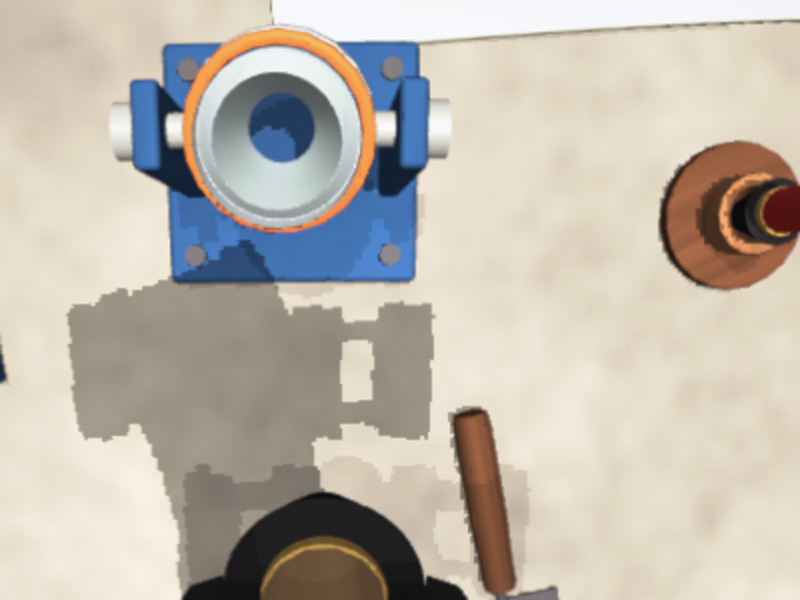

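The wrist crop shows the large neck from above. In crop pixels, the bore at the rim spans x 212–345, y 71–209. The lower hole spans x 248–315, y 92–163, and the boss ends are at x 110 and 452, y about 129. I'll compute the axis from these.

Run:
```python
from h import *
w=cam("wrist");s=get_state()
px=lambda x,y:(160+(x-.5)/2,(y-.5)/2)
hinge=(plane(w,[px(110,131)],.11)[0]+plane(w,[px(452,127)],.11)[0])/2
L=plane(w,[px(110,131)],.11)[0];Rr=plane(w,[px(452,127)],.11)[0]
print("hinge",hinge,"span",np.linalg.norm(L-Rr),"yaw",np.arctan2(-(L-Rr)[0],(L-Rr)[1]))
def circ(l,r,t,b,dia):
    c=px((l+r)/2,(t+b)/2);d=ray(w,[c])[0]
    a1=ray(w,[px(l,(t+b)/2)])[0];a2=ray(w,[px(r,(t+b)/2)])[0]
    Z=dia/np.linalg.norm(a1-a2);return w["t"]+d*Z
rim=circ(212,345,71,209,.042);out=circ(194,364,45,227,.054);hole=circ(248,315,92,163,.024)
print("rim",rim,out,"hole",hole)
yaw=-.094;fx=np.array([np.cos(yaw),np.sin(yaw),0])
for P in (rim,out):
    v=P-hinge;print("rim off x,lat,z",v@fx,v@np.array([-fx[1],fx[0],0]),v[2],"th",np.arctan2(-v@fx,v[2]),"h",np.linalg.norm(v))
v=rim-hole;print("rim-hole",v@fx,v@np.array([-fx[1],fx[0],0]),v[2],"th",np.arctan2(-v@fx,v[2]),"asin",np.arcsin(-v@fx/.036))
```

```text
hinge [0.56925627 0.0772488  0.11      ] span 0.12219478805517629 yaw -0.0844399232436874
rim [0.55973616 0.07705107 0.14495057] [0.56119034 0.07683458 0.1432306 ] hole [0.56958007 0.07695303 0.10808226]
rim off x,lat,z -0.00945952572253459 -0.0010904329661688276 0.03495056682464048 th 0.26432169707649894 h 0.036224491608753615
rim off x,lat,z -0.007991446360810363 -0.0011694709943669884 0.03323060311441839 th 0.23600308246654544 h 0.03419800960132575
rim-hole -0.009809659316925092 -0.0008263576709827639 0.03686830227760418 th 0.26004804472941695 asin 0.2759805752474673
```

```bash
python3 -m jog '[[[0,0,0,0,0.131,0],[0,0,0,0,0.131,0],[0.015,-0.003,0.015,0,0,0],[0.022,-0.0042,0.022,0,0,0],[0.022,-0.004,0.022,0,0,0],[0.0145,-0.003,0.0147,0,0,0],[0,0,0,0,0,0],[0,0,0,0,0,0]]]'
python3 - <<'E'
from h import *
w=cam("wrist","w4");t=cam("top","t4");d=cam("side","s4")
s=get_state();Rt=R.from_quat(s["eef_rot"]).as_matrix()
yaw,th=-.09,.262;a=np.array([-np.sin(th)*np.cos(yaw),-np.sin(th)*np.sin(yaw),np.cos(th)])
print("axis in tool",Rt.T@a,"rim in tool",Rt.T@(np.array([.5600,.0770,.1445])-s["tool_pos"]),s["tool_pos"],s["contact_force"])
o=np.zeros((600,800,3),np.uint8)
o[:300,:400]=w["f"][60:360,120:520,::-1]
o[:300,400:]=cv2.resize(t["f"][205:295,210:330,::-1],(400,300),interpolation=cv2.INTER_CUBIC)
o[300:,:400]=cv2.resize(d["f"][200:335,230:410,::-1],(400,300),interpolation=cv2.INTER_CUBIC)
cv2.imwrite("pics/m4.png",o)
E
```

```text
clock: 7.32
tool_pos: [0.5407, 0.0799, 0.2141]
eef_rot: [0.99, -0.045, 0.13, 0.006]
contact_force: [-1.5, -0.4, -1.6]
opening: 0.283
finger_force: 40.0
axis in tool [ 5.34023965e-05 -4.53261983e-05 -9.99999998e-01] rim in tool [0.00032605 0.00165607 0.07264917] [0.54109027 0.08036598 0.21458454] [-0.83518297 -0.04227905 -2.50680933]
```

View pics/m4.png

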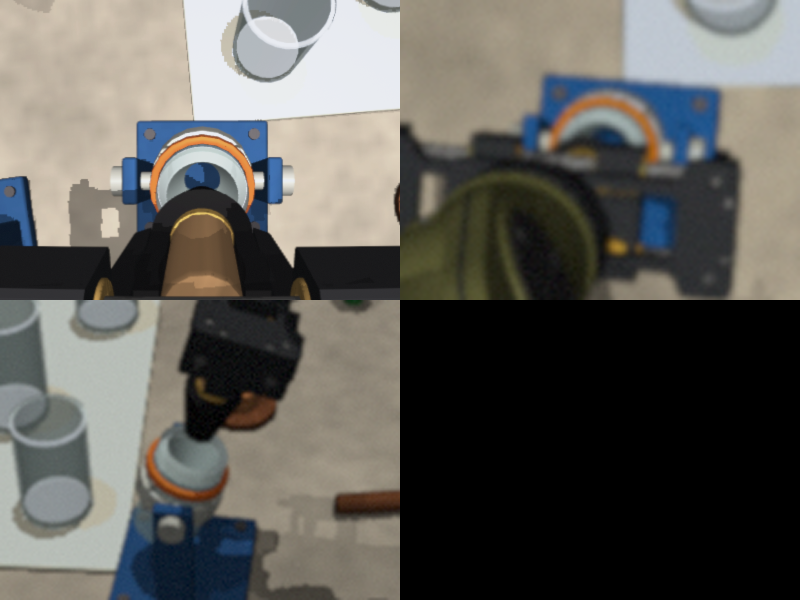

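The wrist view shows the plug axis at crop column about 204 and the neck at about 202, so they are nearly aligned. I'll measure the sideways offset from masks.

Run:
```python
from h import *
f=cv2.imread("pics/w4.png");hsv=cv2.cvtColor(f,cv2.COLOR_BGR2HSV)
m=cv2.inRange(hsv,(5,150,120),(18,255,255))
for y in range(205,270,8):
    x=np.where(m[y,200:450])[0]+200
    print(y,x.min() if len(x) else None,x.max() if len(x) else None,(x.min()+x.max())/2 if len(x) else None)
b=cv2.inRange(hsv,(100,120,30),(125,255,255))
for y in (226,232,238,244):
    x=np.where(b[y,290:350])[0]+290;print("hole",y,x.min(),x.max(),x.mean()) if len(x) else 0
# shoulder black arc edges
k=(hsv[:,:,2]<45).astype(np.uint8)
for y in (252,256,260,264,268,272):
    x=np.where(k[y,270:370])[0]+270;print("sh",y,x.min(),x.max(),(x.min()+x.max())/2) if len(x) else 0
g=cv2.cvtColor(f,cv2.COLOR_BGR2GRAY).astype(int)
for y in (290,310,330,345):print(y,g[y,270:380:3])
for y in (300,330):
    s=hsv[y,270:380,1];v=hsv[y,270:380,2];x=np.where(v>60)[0]+270;print("handle",y,x.min(),x.max(),(x.min()+x.max())/2)
```

```text
205 291 353 322.0
213 283 361 322.0
221 278 366 322.0
229 273 371 322.0
237 272 372 322.0
245 270 374 322.0
253 270 373 321.5
261 272 371 321.5
269 276 367 321.5
hole 226 311 332 321.5
hole 232 306 337 321.5
hole 238 305 339 322.0
hole 244 306 338 322.0
sh 252 306 338 322.0
sh 256 297 346 321.5
sh 260 291 352 321.5
sh 264 286 357 321.5
sh 268 282 361 321.5
sh 272 280 364 322.0
290 [ 18  22  20  22  20  21  21  62 105  76  84  89  91  94  97  99 100 102
 105 106 105 103 100  80  70  86  69 102  21  22  22  21  22  18  39  20
  21]
310 [18 18 19 18 17 17 21 69 76 79 81 82 84 83 85 85 84 85 87 88 87 85 83 79
 73 71 69 67 32 14 17 18 18 18 17 17 16]
330 [17 16 17 13 14 44 71 76 79 81 82 83 83 86 86 87 86 87 90 93 91 86 84 83
 77 72 71 69 68 60 16 14 18 16 18 16 19]
345 [ 16  15  14  13  30  63  68  80 106 114 114 114 115 115 114 140 142 146
 148 146 145 145 144 140 133 126 116  91  68  61  53  14  15  16  15  16
  15]
handle 300 291 353 322.0
handle 330 286 357 321.5
```

The neck and plug centre lines coincide at column 322, so there's no sideways error. Inserting along the axis.

```bash
python3 -m jog '[[[0,0,0.012,0,0,0],[0,0,0.012,0,0,0],[0,0,0.008,0,0,0],[0,0,0.006,0,0,0],[0,0,0.004,0,0,0],[0,0,0,0,0,0],[0,0,0,0,0,0]]]'
cat > st.py <<'E'
from h import *
fs=[]
s=get_state()
Rt=R.from_quat(s["eef_rot"]).as_matrix()
print(round(s["clock"],2),"F tool",(Rt.T@s["contact_force"]).round(2),"M tool",(Rt.T@s["moment"]).round(3),"rim in tool mm",(Rt.T@(np.array([.56,.077,.1445])-s["tool_pos"])*1e3).round(1))
E
python3 st.py
```

```text
clock: 8.35
tool_pos: [0.5527, 0.0794, 0.1737]
eef_rot: [0.99, -0.045, 0.131, 0.006]
contact_force: [-1.3, 0.3, -2.3]
opening: 0.284
finger_force: 40.0
8.35 F tool [-1.89 -0.2   1.91] M tool [ 0.004 -0.454  0.074] rim in tool mm [-0.4  1.8 30.2]
```

```bash
python3 -m jog '[[[0,0,0,0,0,0]]]' >/dev/null; python3 st.py;python3 -m jog '[[[0,0,0.003,0,0,0],[0,0,0,0,0,0],[0,0,0,0,0,0]]]' >/dev/null; python3 st.py;python3 -m jog '[[[0,0,0.003,0,0,0],[0,0,0,0,0,0],[0,0,0,0,0,0]]]'>/dev/null; python3 st.py
```

```text
8.47 F tool [-0.71  0.29  1.73] M tool [-0.007 -0.386 -0.012] rim in tool mm [-0.4  1.8 30.2]
8.85 F tool [-0.43  0.4   1.8 ] M tool [ 0.019 -0.395  0.021] rim in tool mm [-0.2  1.7 26.9]
9.22 F tool [-1.28 -0.72  2.39] M tool [ 0.059 -0.441  0.022] rim in tool mm [-0.2  1.7 23.9]
```

```bash
for i in 1 2 3 ; do python3 -m jog '[[[0,0,0.002,0,0,0],[0,0,0,0,0,0]]]' >/dev/null; python3 st.py; done; for i in 1 2 ; do python3 -m jog '[[[0,0,0.001,0,0,0],[0,0,0,0,0,0]]]' >/dev/null; python3 st.py; done
```

```text
9.47 F tool [-0.87  0.85  1.57] M tool [-0.036 -0.406 -0.008] rim in tool mm [-0.   1.6 21.8]
9.72 F tool [-1.11 -0.53  2.98] M tool [-0.086 -0.648 -0.021] rim in tool mm [ 0.2  1.4 19.8]
9.97 F tool [-2.02  1.26  1.35] M tool [-0.177 -0.928 -0.027] rim in tool mm [ 0.6  1.3 17.8]
10.22 F tool [-3.85  1.53 -1.68] M tool [-0.337 -1.252 -0.011] rim in tool mm [ 0.7  1.2 16.9]
10.47 F tool [-5.05  1.62 -3.65] M tool [-0.367 -1.355  0.032] rim in tool mm [ 0.8  1.2 16. ]
```

```bash
python3 -m jog '[[[-0.0012,0.0004,0,0,0,0],[0,0,0,0,0,0],[0,0,0,0,0,0]]]' >/dev/null; python3 st.py; for i in 1 2 ; do python3 -m jog '[[[0,0,0.001,0,0,0],[0,0,0,0,0,0]]]' >/dev/null; python3 st.py; done
```

```text
10.85 F tool [-4.04  2.8  -0.31] M tool [-0.317 -1.038  0.033] rim in tool mm [ 1.   1.2 15.9]
11.1 F tool [-4.55  2.32 -2.36] M tool [-0.401 -1.093  0.026] rim in tool mm [ 1.1  1.2 15. ]
11.35 F tool [-4.35  2.68 -3.9 ] M tool [-0.494 -1.12   0.055] rim in tool mm [ 1.2  1.1 14.1]
```

```bash
for i in 1 2 3; do python3 -m jog '[[[-0.001,0.0006,0,0,0,0],[0,0,0,0,0,0]]]' >/dev/null; python3 st.py; done; python3 -c "
from h import *
s=get_state();print(R.from_quat(s['eef_rot']).as_matrix().round(4).tolist())"
```

```text
11.6 F tool [-3.28  1.76 -4.14] M tool [-0.339 -0.86   0.002] rim in tool mm [ 1.3  1.  14.2]
11.85 F tool [-1.02 -0.24 -3.53] M tool [ 0.049 -0.281  0.006] rim in tool mm [ 1.5  0.9 14.2]
12.1 F tool [ 2.45 -2.24 -2.96] M tool [ 0.381  0.367 -0.047] rim in tool mm [ 1.8  0.8 14.2]
[[0.9609, -0.0891, 0.2623], [-0.0865, -0.996, -0.0215], [0.2632, -0.0021, -0.9647]]
```

```bash
python3 -m jog '[[[0.001,-0.0006,0,0,0,0],[0,0,0,0,0,0]]]' >/dev/null; python3 st.py; for i in 1 2 3; do python3 -m jog '[[[0,0,0.001,0,0,0],[0,0,0,0,0,0]]]' >/dev/null; python3 st.py; done
```

```text
12.35 F tool [ 2.96 -0.95 -4.11] M tool [0.46  0.523 0.017] rim in tool mm [ 1.8  0.8 14.1]
12.6 F tool [ 4.4  -2.83 -5.09] M tool [0.474 0.675 0.017] rim in tool mm [ 1.8  0.7 13.2]
12.85 F tool [ 3.13 -1.65 -7.16] M tool [0.495 0.607 0.069] rim in tool mm [ 1.8  0.7 12.3]
13.1 F tool [ 2.81 -2.71 -8.76] M tool [ 0.474  0.555 -0.006] rim in tool mm [ 1.8  0.7 11.5]
```

```bash
python3 -m jog '[[[0.0007,-0.0005,0.0006,0,0,0],[0,0,0,0,0,0],[0,0,0,0,0,0]]]' >/dev/null; python3 st.py; python3 -m jog '[[[0,0,0,0,0,0],[0,0,0,0,0,0]]]' >/dev/null; python3 st.py
python3 - <<'E'
from h import *
d=cam("side","s5");w=cam("wrist","w5")
o=np.zeros((600,800,3),np.uint8)
a=cv2.imread("pics/s4.png")
for i,f in enumerate((a,d["f"][:,:,::-1])): o[:450,i*400:(i+1)*400]=cv2.resize(f[230:320,280:360],(400,450),interpolation=cv2.INTER_CUBIC)
cv2.imwrite("pics/m5.png",o[:450])
E
```

```text
13.47 F tool [ 1.43 -1.87 -9.79] M tool [ 0.349  0.415 -0.005] rim in tool mm [ 1.7  0.8 11. ]
13.72 F tool [  1.15  -1.33 -10.55] M tool [0.367 0.419 0.03 ] rim in tool mm [ 1.7  0.8 11. ]
```

View pics/m5.png

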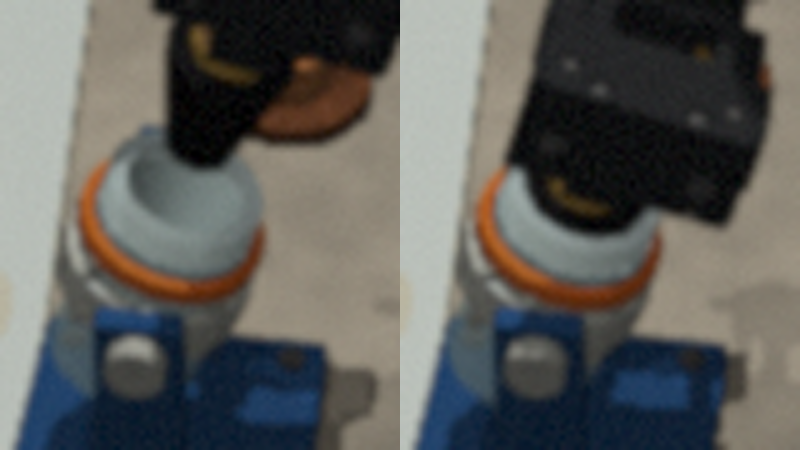

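The collar in the side crop has dropped about 2 px (bottom edge 297→307 at 5x), which is roughly 3 mm, with about 12 N pressed. Now ease it up.

```bash
python3 -m jog '[[[0,0,-0.002,0,0,0],[0,0,-0.003,0,0,0],[0,0,-0.003,0,0,0],[0,0,-0.003,0,0,0],[0,0,-0.003,0,0,0],[0,0,0,0,0,0],[0,0,0,0,0,0]]]' >/dev/null; python3 st.py
```

```text
14.7 F tool [-1.31 -1.02  2.61] M tool [ 0.057 -0.426  0.004] rim in tool mm [ 3.6  0.  24.2]
```

```bash
python3 -m jog '[[[0.0018,-0.0007,-0.0008,0,0,0],[0,0,0,0,0,0],[0,0,0,0,0,0]]]' >/dev/null; python3 st.py
python3 -m jog '[[[0,0.0029,0.0001,0.07,0,0],[0,0.0029,0.0001,0.071,0,0],[0,0,0,0,0,0],[0,0,0,0,0,0]]]' ; python3 st.py
python3 - <<'E'
from h import *
d=cam("side","s6");w=cam("wrist","w6");s=get_state()
yaw,th=-.09,.262;a=np.array([-np.sin(th)*np.cos(yaw),-np.sin(th)*np.sin(yaw),np.cos(th)])
z=R.from_quat(s["eef_rot"]).as_matrix()[:,2];print("tip deg",np.degrees(np.arccos(-z@a)))
o=np.zeros((450,800,3),np.uint8)
o[:,:400]=cv2.resize(d["f"][230:320,280:360,::-1],(400,450),interpolation=cv2.INTER_CUBIC)
o[:300,400:]=w["f"][100:400,120:520,::-1]
cv2.imwrite("pics/m6.png",o)
E
```

```text
15.07 F tool [-1.54 -0.01  2.49] M tool [ 0.106 -0.397  0.025] rim in tool mm [ 0.7  1.2 25.1]
clock: 15.58
tool_pos: [0.5526, 0.0728, 0.1682]
eef_rot: [0.988, -0.036, 0.133, -0.064]
contact_force: [-0.6, 0.3, -1.3]
opening: 0.286
finger_force: 40.0
15.57 F tool [-0.9  -0.12  1.14] M tool [-0.078 -0.454  0.027] rim in tool mm [ 0.6 -1.3 25.1]
tip deg 8.008721377230069
```

View pics/m6.png

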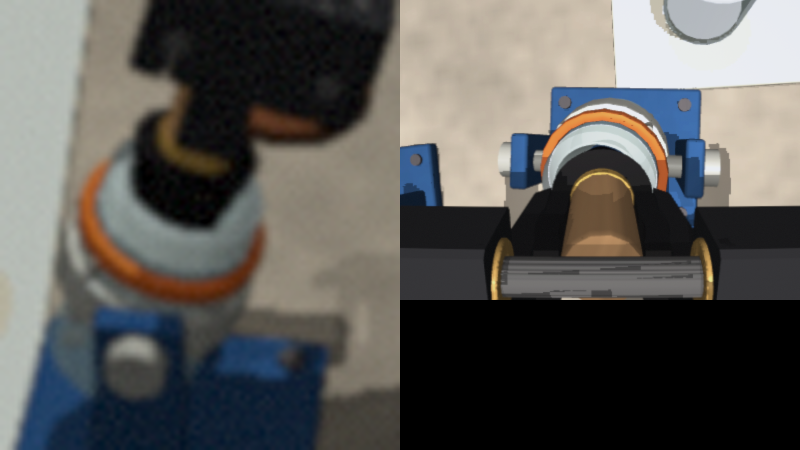

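The plug is tipped 8.0° with its nose inside the neck, and there's no contact force. I'll straighten it and set it home.

```bash
python3 -m jog '[[[0,-0.0029,0.0001,-0.07,0,0],[0,-0.0029,0.0001,-0.071,0,0],[-0.0009,0.0002,0,0,0,0],[0,0,0.003,0,0,0],[0,0,0.003,0,0,0],[0,0,0.002,0,0,0],[0,0,0,0,0,0],[0,0,0,0,0,0]]]' >/dev/null; python3 st.py
for i in 1 2 3; do python3 -m jog '[[[0,0,0.001,0,0,0],[0,0,0,0,0,0]]]' >/dev/null; python3 st.py; done
```

```text
16.68 F tool [-0.31 -0.09  2.35] M tool [ 0.049 -0.398 -0.001] rim in tool mm [ 1.4  0.9 17.1]
16.93 F tool [0.67 0.09 3.01] M tool [-0.015 -0.375  0.053] rim in tool mm [ 1.3  1.1 16.2]
17.18 F tool [-0.1   0.09  0.61] M tool [-0.124 -0.415  0.02 ] rim in tool mm [ 1.3  0.9 15.2]
17.43 F tool [-0.59  0.98 -4.04] M tool [-0.219 -0.456 -0.001] rim in tool mm [ 1.4  0.9 14.4]
```

```bash
python3 -m jog '[[[0,0,0.001,0,0,0],[0,0,0,0,0,0]]]' >/dev/null; python3 st.py
python3 -m jog '[[[0,0.0002,0,0,0,0],[0,0,-0.001,0,0,0],[0,0,-0.0008,0,0,0],[0,0,0,0,0,0]]]' >/dev/null; python3 st.py
python3 -m jog '[[[0,0,0,0,0,0],[0,0,0,0,0,0]]]' - 5 >/dev/null; python3 st.py
python3 -m jog '[[[0,0,0,0,0,0],[0,0,0,0,0,0],[0,0,0,0,0,0],[0,0,0,0,0,0],[0,0,0,0,0,0],[0,0,0,0,0,0]]]' 0.06; python3 st.py
```

```text
17.68 F tool [-1.8   0.78 -5.05] M tool [-0.313 -0.5    0.002] rim in tool mm [ 1.4  0.9 13.3]
18.18 F tool [-1.19  1.26  0.5 ] M tool [-0.274 -0.353 -0.009] rim in tool mm [ 1.4  0.9 14.8]
18.43 F tool [-1.61  0.05  1.82] M tool [-0.052 -0.405  0.035] rim in tool mm [ 1.5  1.  14.8]
clock: 19.18
tool_pos: [0.5549, 0.0784, 0.1586]
eef_rot: [0.99, -0.045, 0.131, 0.006]
contact_force: [-0.1, 0.1, -0.6]
opening: 0.682
finger_force: 0.0
19.18 F tool [-0.28 -0.06  0.52] M tool [ 0.077 -0.241 -0.032] rim in tool mm [ 1.4  0.9 15. ]
```

```bash
python3 -m jog '[[[0,0,-0.01,0,0,0],[0,0,-0.02,0,0,0],[0,0,-0.03,0,0,0],[0,0,-0.03,0,0,0],[-0.03,0,-0.03,0,0,0],[-0.04,0,0,0,0,0],[0,0,0,0,0,0],[0,0,0,0,0,0]]]'
python3 - <<'E'
from h import *
d=cam("side","s7");w=cam("wrist","w7")
o=np.zeros((450,800,3),np.uint8)
o[:,:400]=cv2.resize(d["f"][230:320,280:360,::-1],(400,450),interpolation=cv2.INTER_CUBIC)
o[:,400:]=w["f"][0:450,120:520,::-1]
cv2.imwrite("pics/m7.png",o)
E
```

```text
clock: 20.18
tool_pos: [0.4576, 0.0876, 0.2571]
eef_rot: [0.99, -0.045, 0.131, 0.006]
contact_force: [0.4, 0.1, 0.4]
opening: 0.68
finger_force: 0.0
```

View pics/m7.png

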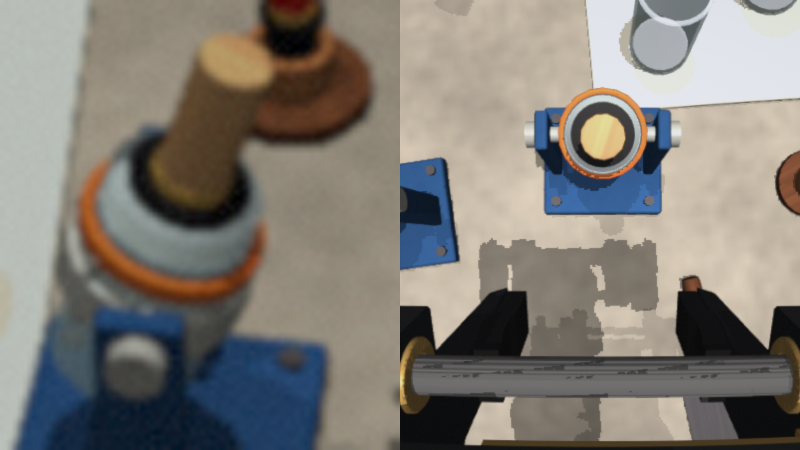

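The plug is seated concentrically and in line with the neck. The collar is back up and the gripper is clear.

```bash
python3 -c "
from plant import *
print(finish_job())"
```

```text
the job is handed in; nothing more can be done
None
```

The job is handed in: the large plug went into the matching neck, was pressed home at about 12 N (collar down roughly 3 mm), eased up about 1 cm, tipped 8°, set back home in line and released, all in about 20 s.

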